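# Refit the grinding cone in the coffee grinder

### The arm

A 6-joint arm with a two-finger parallel gripper is mounted at the origin on the work surface. World frame = base frame: x ahead of the robot, y to its left, z up, the work surface at z = 0. Lengths are in m, angles in rad, forces in N, time in s.
With the tool pointing down it reaches from about 0.375 to 0.925 m from the base axis. Payload 5.7 kg.
Tool frame: the origin (TCP) lies between the finger pads; the fingertips stand 17 mm ahead of it and the grasp point (between the pads) lies 2 mm behind it (r.nose_length is the distance from the TCP to the fingertips, in m); z points along the fingers, y is the line along which they close (so a half turn about z gives the same grasp; the last joint's range is limited). The gripper opens to 88 mm and grips with 3 to 60 N. Pads are 20 mm wide; open, the fingers measure 115 mm over their backs; the gripper's body (75 mm by 178 mm) begins 61 mm behind the grasp point.
Start: joints at [-0.115, 0.359, 1.51, -0, 1.272, -0.115], TCP at [0.6, -0, 0.206] pointing down, gripper open.
Joint ranges: [-2.97, 2.97], [-1.01, 2.36], [0.21, 2.38], [-0.96, 4.11], [0.2, 2.71], [-2.98, 2.98]. Speed limits (rad/s): [2.39, 2.39, 3.14, 3.14, 3.14, 3.14].

### API

Orientations are given as [roll, pitch, yaw] about the fixed x, y, z axes, in that order (R = Rz(yaw) Ry(pitch) Rx(roll)).
In Python, from plant import r gives the robot as it stands. The module is installed in compiled form; this text tells all that it offers. Calls block until the motion is done:
- r.goto(position, orientation): joint-space move of the TCP to a pose.
- r.move_straight(position, orientation=None, velocity=0.15, until_force=None): straight line of the TCP; orientation=None keeps the orientation; velocity is the mean speed in m/s. With until_force (N) it stops when the force on the tool has changed by that much, and returns True; else False.
- r.move_joints(angles): joint-space move.
- r.set_gripper(opening, strength=None): finger opening in m; strength is the grip in N (None keeps the last); returns when the fingers have stopped.
- r.pause(seconds).
- r.inverse_kinematics(position, orientation): joint angles nearest the present ones, or None.
- r.get_state(): the state.
- r.camera(name): name is "scene" or "side" or "wrist"; returns a dict with "image" (420x560x3 uint8, blue, green, red), "z_map" (420x560 float32, m along the optical axis (not along the pixel's ray), 0 where there is no reading), "K" (3x3 intrinsics, pixels), "origin" and "attitude" of the camera in the world. Camera axes: x right, y up, looking along -z (the intrinsics and any distortion apply to the point x, -y, -z); pixel columns grow to the right and rows downward; lengths in m; the calibration is good to about 2 mm. A picture is of the moment at which its call begins.
A pose or a line that the arm cannot do raises r.Unreachable and nothing moves.
- r.close_job(): hands the job in; it is judged then, once.
The state is a dict: "clock": time; "q": joint angles; "qd": joint speeds; "joint_torque": joint torques, N m; "tool_pos": TCP position; "eef_rot": TCP orientation; "ft_force": force on the tool from outside, world axes, zero at the start; "moment": the same for the moment, N m; "gripper_width": finger opening in m; "finger_force": force on a finger pad.
Only numpy, scipy, OpenCV 4.12 (cv2) and the standard library are available. Lean on these libraries where they do the work, as an engineer would, in place of code of your own. Each camera call takes 0.05 s, during which the arm holds its last target. There are 200 camera calls.

### The job

The coffee grinder has been cleaned and its grinding cone stands in the wooden block. Lift the cone out by its flat grip, feed its square spindle gently down through the square hole of the grinder's hub, turning it by feel until it slips in and the collar rests fully home, then turn it clockwise (seen from above) to the hub's stop and let go. Never press or force it hard against the grinder (50 N at the very most), and leave the cup, tamper, jar and carton where they are.

Things in the scene. Friction and masses are not known exactly. Their poses are not given: they have to be found in the camera images.
- cone: Loose steel grinding cone, about 180 g, 83 mm tall, upright in the block's hole, collar on the block's top. Origin on its axis at the spindle's lower end, z up. Square spindle 16 x 16 mm, 36 mm long, sides parallel to the cone's own x and y, lowest 6 mm tapered to 10 mm; then a 38 mm rubber-faced collar (36 to 41 mm high), a dark ribbed cone (to 53 mm) and a flat grip.
- cone_seat (a point): Point on the cone's axis at the underside of the collar, 36 mm above the spindle's lower end; this face lies on the hub's top when the cone is home.
- cone_grip (a point): Where to pinch the cone's flat upright grip: on the axis, 74 mm above the spindle's lower end, same axes as the cone. The grip is 30 mm long (along x), 12 mm thick (pinch along y), 53 to 83 mm above the spindle's end. Below 53 mm comes the wider cone (22 to 33 mm across): keep fingertips above it.
- stand: Fixed wooden block, 90 x 90 x 50 mm high, origin at the centre of its underside, with a round upright through hole of 26 mm diameter in its middle that holds the cone.
- grinder: Fixed coffee grinder without hopper, origin under the centre of its housing: 150 (x) by 140 (y) mm, 187 mm high to its aluminium rim; chute and catch tray stick out 70 mm on its -x side. The top is an open recess, 126 x 116 mm inside and 12 mm deep, with a steel deck and in its middle the hub: a 44 mm square steel block with a 17.3 mm square through hole, 40 mm deep, mouth chamfered 1.2 mm.
- hub_mouth (a point): Centre of the hole's mouth, 175 mm above the table, axes of the housing. The hub turns (friction 0.15 N m) between two stops. At the clockwise stop (from above) the hole's sides are parallel to the grinder's x and y; the other stop is 1.3 rad anticlockwise. It starts 0.35 to 1.3 rad anticlockwise of the clockwise stop, not measured: find it by feel or sight. The spindle has 0.09 rad play.
- cup: White cup, 72 mm across and 60 mm high, origin under its centre. Bystander.
- tamper: Steel coffee tamper standing on its 58 mm foot, 85 mm high, origin under its centre. Bystander.
- jar: Closed amber jar, 76 mm across, 110 mm high, origin under its centre. Bystander.
- carton: Open empty cardboard tray, 150 x 100 x 50 mm, origin under its centre. Bystander.

How it is judged:
By the outcome, as a careful person would: the job done as asked, in the order asked, and still so for the second after the job is handed in, with the robot touching nothing.
It also fails if it takes over 67 s, if anything falls off the work surface, if the arm or the gripper's body presses on something with over 40 N, if the wrist force passes 120 N, or if a joint passes its speed limit or range.

## Working session

There is one attempt and no reset: what is moved stays moved. The work goes in short steps, each a Python script; the robot and the scene stay as the last script left them, time stands still between calls to the robot, and variables do not carry over. Pictures are saved under pics/ and viewed, at most 10 in all, crops included, and the job is handed in when it is done.

```bash
mkdir -p pics; cat > h.py <<'E'
import numpy as np, cv2
from plant import r
from scipy.spatial.transform import Rotation as R
def att(c):
    a=np.array(c["attitude"],float)
    return a if a.shape==(3,3) else R.from_euler('xyz',a).as_matrix() if a.size==3 else None
def cloud(c):
    z=c["z_map"];K=c["K"];v,u=np.mgrid[:z.shape[0],:z.shape[1]]
    p=np.stack([(u-K[0,2])/K[0,0]*z,-(v-K[1,2])/K[1,1]*z,-z],-1)
    w=p@att(c).T+np.array(c["origin"]); w[z==0]=np.nan
    return w
def ray(c,u,v,h):
    K=c["K"];d=att(c)@np.array([(u-K[0,2])/K[0,0],-(v-K[1,2])/K[1,1],-1]);o=np.array(c["origin"])
    return o+d*(h-o[2])/d[2]
E
python3 - <<'E'
from h import *
for n in("scene","side"):
    c=r.camera(n);cv2.imwrite(f"pics/{n}.png",c["image"]);print({k:v for k,v in c.items() if k not in("image","z_map")})
    w=cloud(c);np.save(f"pics/{n}.npy",w);print(np.nanmin(w,(0,1)),np.nanmax(w,(0,1)))
print(r.get_state())
E
```

```text
{'K': array([[491.53925892,   0.        , 282.38486261],
       [  0.        , 491.53925892, 210.18967116],
       [  0.        ,   0.        ,   1.        ]]), 'origin': array([1.19161077, 0.742921  , 0.98729096]), 'attitude': array([ 0.82843629, -0.01187624,  2.52364062])}
[-1.64031916 -2.27827582 -0.77198391] [1.53916198 0.70908722 0.66493164]
{'K': array([[492.88350247,   0.        , 283.18433701],
       [  0.        , 492.88350247, 205.78210531],
       [  0.        ,   0.        ,   1.        ]]), 'origin': array([0.50249554, 1.12714257, 1.48891043]), 'attitude': array([ 0.70292899, -0.013577  , -3.02653638])}
[-1.00320073 -2.28709401 -0.79464264] [2.27340247 0.73417334 0.89716451]
{'clock': 0.1, 'q': array([-1.15108168e-01,  3.59445456e-01,  1.51128671e+00, -6.97427274e-06,
        1.27251327e+00, -1.15074835e-01]), 'qd': array([ 6.23090788e-04, -2.52030117e-03, -4.12762696e-03,  9.86790486e-04,
        4.97888769e-04,  7.94830836e-05]), 'joint_torque': array([-1.00573943e-03, -5.16363215e+01, -2.71407151e+01,  6.75204420e-02,
        2.75516213e-02, -3.27900011e-05]), 'tool_pos': array([5.99364736e-01, 5.82112479e-05, 2.05400517e-01]), 'eef_rot': array([-3.13995004e+00, -1.83155329e-04,  1.57076490e+00]), 'ft_force': array([ 0.17480585,  0.19322191, -0.16828416]), 'moment': array([-0.02038024,  0.01530989,  0.01137356]), 'finger_force': 0.0, 'gripper_width': 0.08767685292887774}
```

View pics/scene.png

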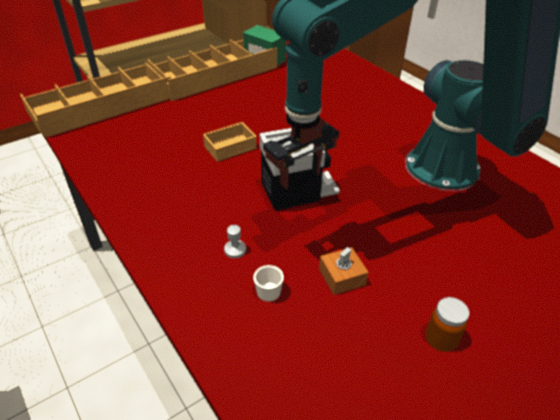

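View pics/side.png

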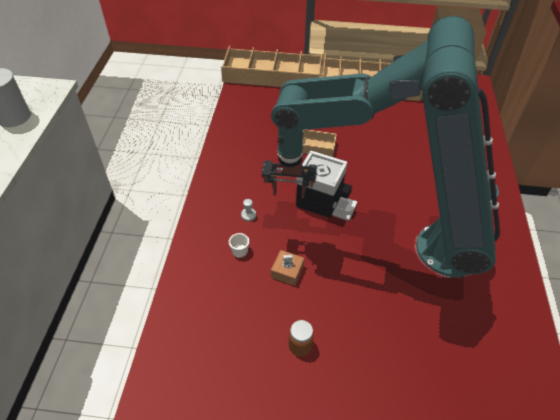

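Scene/side show the block with the cone at scene (345,265), side (288,262); grinder rim centre at side ~(322,173), hub ring visible at ~(322,170). I'll get rough positions and take a wrist view of the block.

```bash
python3 - <<'E'
from h import *
w=np.load("pics/side.npy")
for n,(u,v,h) in dict(stand=(289,262,.055),grind=(322,172,.18),cup=(239,241,.06),tamper=(248,207,.06),jar=(301,330,.11),carton=(320,143,.05)).items():
    print(n,w[v,u],ray(r.camera("side"),u,v,h) if n=="stand" else "")
c=r.camera("side")
p=ray(c,289,262,.055)
r.goto([p[0]-0.0,p[1],0.26],[np.pi,0,np.pi/2])
c=r.camera("wrist");cv2.imwrite("pics/w1.png",c["image"]);np.save("pics/w1.npy",cloud(c));print(c["origin"],c["attitude"],c["K"]);s=r.get_state();print(s["tool_pos"],s["eef_rot"],s["clock"],s["q"])
E
```

```text
stand [0.57272226 0.17580532 0.06384839] [0.57315831 0.16989835 0.055     ]
grind [ 0.48838462 -0.16377941  0.17375556] 
cup [0.76741952 0.07715162 0.01948592] 
tamper [ 0.7521039  -0.04734777  0.06935639] 
jar [0.50809241 0.44537839 0.10781302] 
carton [ 0.50687128 -0.51135585  0.00110114] 
[0.57199084 0.2442642  0.43820375] [-0.2789243   0.00077635  0.00037731] [[375.37515977   0.         272.5333741 ]
 [  0.         375.37515977 212.56256556]
 [  0.           0.           1.        ]]
[0.57312109 0.16847153 0.25925833] [-3.14066173e+00  1.16042560e-03  1.57007814e+00] 1.0 [ 1.70964976e-01  3.13748453e-01  1.44358115e+00 -1.00149135e-03
  1.38537863e+00  1.71868888e-01]
```

View pics/w1.png

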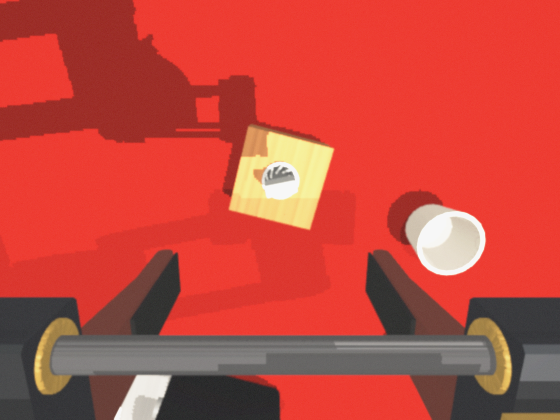

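The wrist view shows the block centred at about (282,178) with the grip's plate near (280,177), slightly rotated; the cup is well to the right at (445,240).

```bash
python3 - <<'E'
from h import *
w=np.load("pics/w1.npy");im=cv2.imread("pics/w1.png")
sub=np.zeros(w.shape[:2],bool);sub[110:245,210:350]=True
for lo,hi in((.09,.12),(.042,.06)):
    m=sub&(w[...,2]>lo)&(w[...,2]<hi);P=w[m];print(len(P),np.median(P,0))
    if len(P)>5:print(cv2.minAreaRect((P[:,:2]*1000).astype(np.float32)))
crop=im[130:230,220:340];cv2.imwrite("pics/w1c.png",cv2.resize(crop,None,fx=5,fy=5,interpolation=cv2.INTER_CUBIC))
E
```

```text
432 [0.57957017 0.17028978 0.09695074]
((579.2171630859375, 169.5458221435547), (29.890764236450195, 12.36745834350586), 11.311579704284668)
6532 [0.57930777 0.17496855 0.05025408]
((579.1903076171875, 169.1787872314453), (90.49359130859375, 89.98571014404297), 75.59839630126953)
```

View pics/w1c.png

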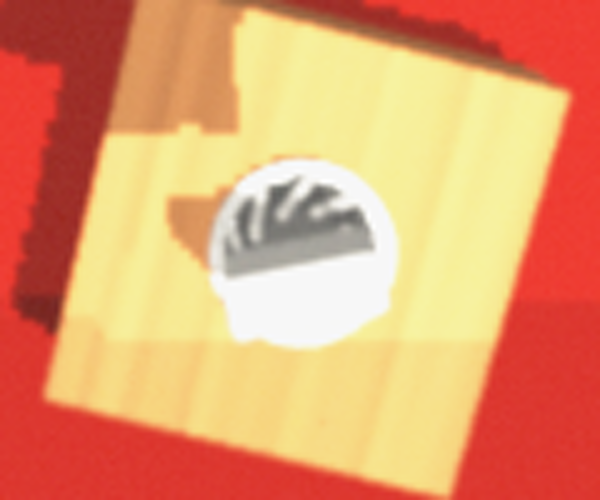

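The crop confirms the plate rising to the right (≈ +11°), matching the depth fit: grip centre (0.579, 0.1694), axis 0.197 rad. Picking the cone, then a wrist view of the grinder.

```bash
python3 - <<'E'
from h import *
th=0.197+np.pi; o=[np.pi,0,th-2*np.pi]
p=np.array([.5792,.1694])
r.set_gripper(.05)
r.goto([*p,.16],o)
print(r.move_straight([*p,.0875],velocity=.08,until_force=8))
r.set_gripper(0.0,45);s=r.get_state();print(s["gripper_width"],s["finger_force"],s["tool_pos"],s["ft_force"],s["q"])
print(r.move_straight([*p,.20],velocity=.1,until_force=12));s=r.get_state();print(s["gripper_width"],s["ft_force"])
t=np.array([np.cos(th),np.sin(th)]);g=np.array([.488,-.164])-t*.05
r.move_straight([*p,.38],velocity=.25)
r.goto([*g,.38],o)
r.pause(.3)
c=r.camera("wrist");cv2.imwrite("pics/w2.png",c["image"]);np.save("pics/w2.npy",cloud(c));s=r.get_state();print(s["tool_pos"],s["eef_rot"],s["gripper_width"],s["ft_force"],s["q"],s["clock"],c["origin"],c["attitude"])
np.savez("pics/c2.npz",K=c["K"],origin=c["origin"],attitude=c["attitude"])
E
```

```text
False
0.000300161893911309 0.0 [0.57918513 0.16940467 0.0874782 ] [-0.0445987  -0.18759911 -0.30333515] [ 1.70111006e-01  4.88722321e-01  1.62709662e+00  2.41306577e-05
  1.02581340e+00 -1.59765268e+00]
False
0.0006073386719287708 [0.99524153 0.98895027 0.21168592]
[ 0.53728848 -0.15357727  0.38004883] [-3.14156470e+00  1.39923947e-04 -2.94351828e+00] 0.0005318018111133423 [0.00493263 0.07251427 0.46974708] [-4.02066868e-01  1.90108661e-01  1.32683342e+00  5.60317196e-05
  1.62451931e+00 -2.17093455e+00] 8.9667 [ 0.46267401 -0.16821754  0.558742  ] [-2.77005034e-01  2.01538103e-04  1.76900120e+00]
```

View pics/w2.png

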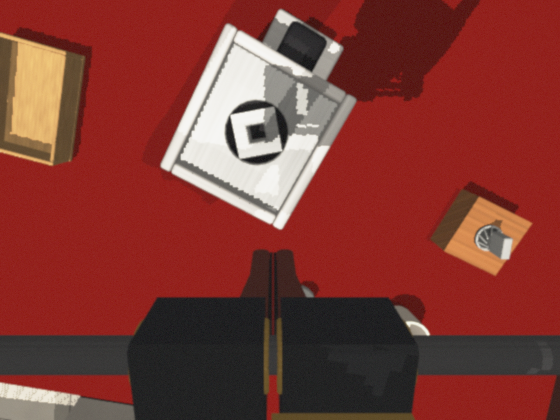

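The wrist view shows the fingers closed empty; the cone still stands in the block (490,242). The grinder is at (258,127), with the hub hole at (258,131). Checking the block's position across cameras.

```bash
python3 - <<'E'
from h import *
print(r.nose_length, r.get_state()["gripper_width"])
r.set_gripper(.05)
cs=r.camera("scene");cd=r.camera("side");np.save("pics/scene2.npy",cloud(cs));
cv2.imwrite("pics/s2c.png",np.hstack([cv2.resize(cs["image"][225:305,300:390],None,fx=4,fy=4,interpolation=2),cv2.resize(cd["image"][222:302,243:333],None,fx=4,fy=4,interpolation=2)]))
for n,w in(("scene",cloud(cs)),("side",cloud(cd)),("w2",np.load("pics/w2.npy"))):
    near=(np.hypot(w[...,0]-.58,w[...,1]-.17)<.085)
    for lo,hi in((.09,.12),(.044,.056)):
        m=near&(w[...,2]>lo)&(w[...,2]<hi);P=w[m]
        if len(P)>4:print(n,lo,len(P),np.median(P,0),P[:,2].max(),cv2.minAreaRect((P[:,:2]*1000).astype(np.float32)))
E
```

```text
0.017 0.0005318018111133423
scene 0.09 57 [0.5826311  0.16977245 0.09612192] 0.10179997375062211 ((580.396484375, 169.53628540039062), (31.866979598999023, 12.654033660888672), 12.14208984375)
scene 0.044 853 [0.59114016 0.17965136 0.04969981] 0.05599531885966036 ((580.7984619140625, 168.77108764648438), (94.70709228515625, 93.0384292602539), 74.74393463134766)
side 0.09 27 [0.57705749 0.17450214 0.09676059] 0.10172837131032408 ((577.5408325195312, 174.36192321777344), (27.285245895385742, 14.14571475982666), 13.674169540405273)
side 0.044 462 [0.5760616  0.1830678  0.04943527] 0.0559321196463074 ((577.6821899414062, 171.92970275878906), (96.6883773803711, 90.64823913574219), 75.5303955078125)
w2 0.09 254 [0.5780343  0.16651278 0.09635886] 0.09898516033544513 ((578.9381103515625, 167.99363708496094), (29.977859497070312, 12.287278175354004), 11.645469665527344)
w2 0.044 3105 [0.57029903 0.15810774 0.05000488] 0.05596902931992709 ((579.2842407226562, 169.06564331054688), (92.9861068725586, 89.72409057617188), 75.85396575927734)
```

View pics/s2c.png

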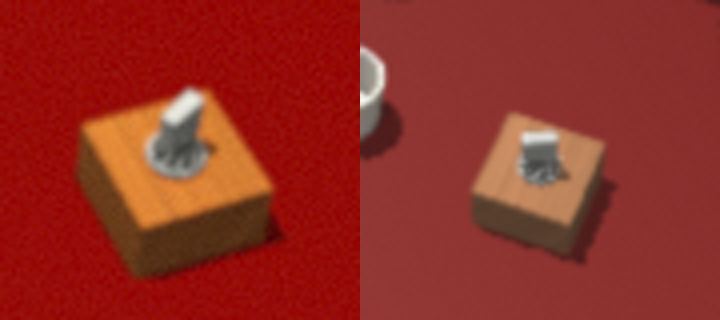

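All cameras agree on the cone's pose (still upright, x 0.579, y 0.169), so the pinch itself needs checking: I'll go down again and look before and after closing.

```bash
python3 - <<'E'
from h import *
th=0.197+np.pi; o=[np.pi,0,th-2*np.pi]
p=np.array([.5792,.1690])
print(r.get_state()["gripper_width"])
r.goto([*p,.16],o)
print(r.get_state()["gripper_width"])
print(r.move_straight([*p,.0875],velocity=.08,until_force=8))
def shot():
    a=[]
    for n,(u,v) in dict(wrist=(280,270),side=(288,262),scene=(345,262)).items():
        k=130 if n=="wrist" else 50
        a.append(cv2.resize(r.camera(n)["image"][v-k:v+k,u-k:u+k],(260,260),interpolation=2))
    return np.hstack(a)
A=shot()
for g in(.03,.012,.005,0):
    r.set_gripper(g,45);s=r.get_state();print(g,s["gripper_width"],s["finger_force"],s["ft_force"],s["tool_pos"])
    if s["gripper_width"]>g+.003:break
r.pause(.3);s=r.get_state();print(s["gripper_width"],s["finger_force"])
cv2.imwrite("pics/g1.png",np.vstack([A,shot()]));print(s["clock"])
E
```

```text
0.04983187444097711
0.05006361049071894
False
0.03 0.02983425654465985 0.0 [ 0.22030602 -0.66431407  0.93084805] [0.57915947 0.1690293  0.08750142]
0.012 0.01221988789363396 0.0 [-0.23982293 -0.22455122  0.20079648] [0.57919839 0.16899557 0.08749566]
0.005 0.0050726126740934 0.0 [ 0.09874815 -0.199103    0.43798176] [0.57918585 0.1689749  0.08747411]
0 0.00043014780146471277 0.0 [-0.60991139  0.11853147  0.12782784] [0.57919398 0.16898996 0.08750198]
0.0007305862525804503 0.0
14.6167
```

View pics/g1.png

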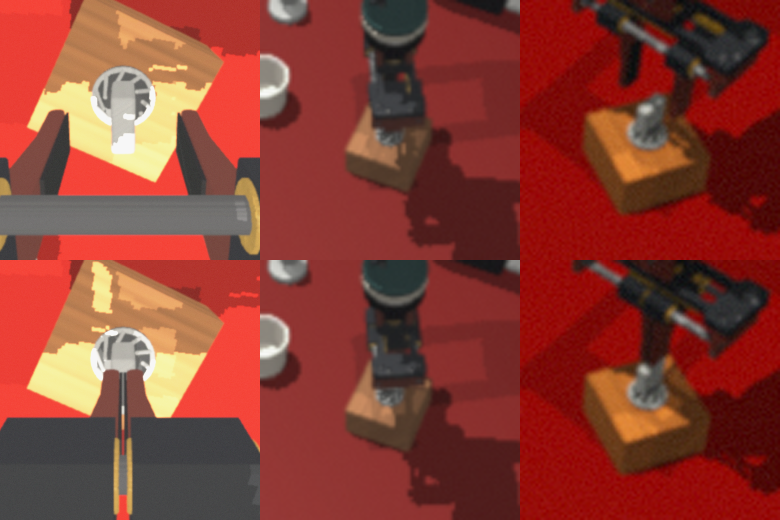

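The shots show the fingers closing above/behind the plate rather than around it (wrist fingertip around (272,250), scene fingertip around (348,240)). I'll measure the fingertips' true position against tool_pos from depth.

```bash
python3 - <<'E'
from h import *
s=r.get_state();print(s["tool_pos"],s["eef_rot"],s["q"])
c=r.camera("wrist");w=cloud(c)
for v in range(215,300,8):print(v,w[v,272].round(3),w[v,262].round(3),w[v,284].round(3))
print(c["origin"],c["attitude"])
c=r.camera("scene");w=cloud(c)
for v in range(225,270,3):print(v,*[(w[v,u].round(3),c["image"][v,u]) for u in(342,348,354)])
E
```

```text
[0.57920243 0.16899774 0.08748573] [ 3.14156803e+00 -5.23564606e-06 -2.94461275e+00] [ 1.69434515e-01  4.88579045e-01  1.62734728e+00  2.86130996e-05
  1.02567224e+00 -1.59835656e+00]
215 [0.564 0.166 0.058] [0.566 0.16  0.056] [0.563 0.173 0.057]
223 [0.565 0.166 0.071] [0.569 0.161 0.062] [0.566 0.173 0.062]
231 [0.565 0.166 0.084] [0.566 0.161 0.083] [0.565 0.173 0.079]
239 [0.565 0.166 0.096] [0.566 0.161 0.095] [0.564 0.172 0.094]
247 [0.569 0.167 0.097] [0.57  0.162 0.096] [0.568 0.172 0.097]
255 [0.569 0.167 0.106] [0.568 0.162 0.112] [0.566 0.172 0.112]
263 [0.572 0.168 0.107] [0.568 0.162 0.119] [0.566 0.171 0.12 ]
271 [0.576 0.168 0.108] [0.568 0.163 0.128] [0.566 0.171 0.128]
279 [0.579 0.169 0.11 ] [0.568 0.163 0.135] [0.566 0.171 0.135]
287 [0.583 0.17  0.11 ] [0.568 0.163 0.141] [0.566 0.171 0.142]
295 [0.586 0.17  0.112] [0.567 0.163 0.148] [0.566 0.171 0.148]
[0.50454252 0.15430101 0.26624139] [-2.76923320e-01  2.52933712e-04  1.76763698e+00]
225 (array([0.609, 0.174, 0.208]), array([34, 50, 63], dtype=uint8)) (array([0.599, 0.182, 0.209]), array([36, 36, 36], dtype=u
[... 2211 characters left out ...]
64, 70, 73], dtype=uint8)) (array([0.543, 0.166, 0.047]), array([ 28,  63, 111], dtype=uint8))
261 (array([0.595, 0.176, 0.078]), array([92, 98, 95], dtype=uint8)) (array([0.575, 0.177, 0.067]), array([69, 75, 76], dtype=uint8)) (array([0.55 , 0.174, 0.048]), array([21, 42, 79], dtype=uint8))
264 (array([0.59 , 0.173, 0.061]), array([87, 90, 93], dtype=uint8)) (array([0.578, 0.181, 0.061]), array([88, 94, 93], dtype=uint8)) (array([0.556, 0.182, 0.047]), array([28, 55, 96], dtype=uint8))
267 (array([0.594, 0.178, 0.057]), array([114, 121, 119], dtype=uint8)) (array([0.582, 0.187, 0.058]), array([121, 126, 129], dtype=uint8)) (array([0.565, 0.191, 0.05 ]), array([ 21,  60, 108], dtype=uint8))
```

Depth shows the fingertips at z≈0.107 while tool_pos implies 0.0705: the real gripper sits ~36 mm higher than stated (xy is right). I'll calibrate this by a light touch on the grip's top (z 0.097), then pinch; meanwhile the hub is measured from the earlier wrist picture.

```bash
cat > hub.py <<'E'
from h import *
def plane_pts(c,cnt,h): return np.array([ray(c,u,v,h)[:2] for u,v in cnt.reshape(-1,2)])
def rect(P):
    (cx,cy),(a,b),t=cv2.minAreaRect((P*1000).astype(np.float32)); return cx/1000,cy/1000,a,b,t
if __name__=="__main__":
    z=np.load("pics/c2.npz");c={k:z[k] for k in z};im=cv2.imread("pics/w2.png");w=np.load("pics/w2.npy")
    m=(w[...,2]>.183)&(w[...,2]<.192)&(np.hypot(w[...,0]-.488,w[...,1]+.164)<.13)
    m=cv2.morphologyEx(m.astype(np.uint8),cv2.MORPH_OPEN,np.ones((3,3)))>0
    print("rim",m.sum(),np.median(w[m][:,2]),rect(w[m][:,:2]))
    g=cv2.cvtColor(im,cv2.COLOR_BGR2GRAY);d=np.zeros_like(g);d[85:180,210:310]=g[85:180,210:310]<75
    cs,hi=cv2.findContours(d,cv2.RETR_CCOMP,cv2.CHAIN_APPROX_NONE)
    for k,x in enumerate(cs):
        A=cv2.contourArea(x)
        if A>60:print(A,hi[0][k][3],cv2.boundingRect(x),rect(plane_pts(c,x,.175)))
E
python3 hub.py; python3 - <<'E'
from h import *
th=0.197+np.pi; o=[np.pi,0,th-2*np.pi]
p=np.array([.5792,.1690])
print(r.move_straight([*p,.065],velocity=.02,until_force=3));s=r.get_state();z0=s["tool_pos"][2];print(z0,s["ft_force"])
if .068<z0<.086:
    r.move_straight([*p,z0+.02],velocity=.1);r.set_gripper(.05)
    print(r.move_straight([*p,z0-.025],velocity=.06,until_force=6))
    r.set_gripper(0.0,45);s=r.get_state();print(s["gripper_width"],s["finger_force"],s["tool_pos"],s["ft_force"])
    if s["gripper_width"]>.008:
        r.move_straight([*p,z0+.06],velocity=.1,until_force=15);r.pause(.2);s=r.get_state();print(s["tool_pos"],s["gripper_width"],s["ft_force"])
print(r.get_state()["clock"])
E
```

```text
rim 6839 0.18680794480225887 (0.49130532836914065, -0.1793893585205078, 140.20010375976562, 150.09054565429688, 72.70259094238281)
147.0 -1 (243, 153, 36, 10) (0.5162340698242187, -0.16950209045410156, 7.071069717407227, 36.236331939697266, 21.92535972595215)
177.5 -1 (249, 124, 17, 16) (0.4900388793945312, -0.1784617004394531, 13.455039978027344, 14.79332447052002, 22.363880157470703)
157.5 -1 (226, 118, 12, 38) (0.50095458984375, -0.20416366577148437, 37.21858596801758, 6.782886981964111, 22.0826416015625)
235.5 -1 (275, 107, 13, 41) (0.4803768615722656, -0.15484661865234375, 39.82822036743164, 9.53183650970459, 22.103525161743164)
191.0 -1 (233, 101, 40, 12) (0.4662171630859375, -0.188276611328125, 7.356232166290283, 39.08769989013672, 20.851980209350586)
True
0.0808747329695973 [-0.29335789 -0.25581776  6.38181962]
False
0.011991583855772488 44.999880194664 [0.57925085 0.16906572 0.05596833] [-0.46108135 -0.48102208  0.67354971]
[0.57867508 0.16890404 0.14010515] 0.011945766479103233 [-0.12110534 -0.43381735 -2.40439236]
19.4417
```

Cone held and lifted. Hub from image: centre ≈ (0.4911, −0.1792), sides at 22.1°, housing at −17.3° (so hub is 0.688 rad anticlockwise of its stop). With this grip, home is TCP z ≈ 0.181. Going to insert gently.

```bash
python3 - <<'E'
from h import *
ps=np.radians(22.1)-np.pi; o=[np.pi,0,ps]
p=np.array([.4911,-.1792])
r.move_straight([.5787,.1689,.29],velocity=.25)
r.goto([*p,.29],o)
r.move_straight([*p,.235],velocity=.08);r.pause(.2)
s=r.get_state();f0=s["ft_force"];print(s["tool_pos"],s["eef_rot"],f0,s["gripper_width"],s["clock"])
hit=r.move_straight([*p,.1795],velocity=.02,until_force=5)
s=r.get_state();print(hit,s["tool_pos"],s["ft_force"]-f0,s["moment"],s["gripper_width"],s["clock"])
E
```

```text
[ 0.4914766  -0.17940651  0.23558359] [-3.14070968e+00  7.54063135e-04 -2.75588255e+00] [ 1.17856925  0.06129668 -2.50313698] 0.011682050120351315 22.5833
True [ 0.49111779 -0.17918029  0.18087313] [-1.47327422  0.92081814  8.03640772] [ 0.1594903  -0.08228592  0.03459121] 0.011862766615686528 25.0583
```

It slid in first time and stopped at z 0.1809 with about 8 N vertical reaction, i.e. home. Now turning clockwise in steps to the stop, watching the moment.

```bash
python3 - <<'E'
from h import *
s=r.get_state();p=s["tool_pos"].copy();m0=s["moment"][2]
q=np.array(s["q"]);q0=q[5];tot=0
while tot<.85:
    d=.08 if tot<.55 else .02
    tot+=d;q[5]=q0+tot;r.move_joints(q)
    s=r.get_state();dm=s["moment"][2]-m0
    print(round(tot,2),round(s["q"][5]-q0,3),"Mz %.3f"%dm,s["ft_force"].round(1),s["tool_pos"].round(4))
    if abs(dm)>.45 or np.linalg.norm(s["ft_force"][:2])>15:break
print(s["eef_rot"],s["gripper_width"],s["clock"])
E
```

```text
0.08 0.078 Mz -0.099 [-0.2 -1.7  0.1] [ 0.4913 -0.1794  0.1809]
0.16 0.157 Mz -0.043 [ 0.3 -1.8  1.1] [ 0.4913 -0.1794  0.1809]
0.24 0.236 Mz -0.051 [ 0.8 -1.3 -0.7] [ 0.4912 -0.1793  0.1809]
0.32 0.316 Mz -0.115 [-0.2 -0.7  1.4] [ 0.4912 -0.1792  0.1809]
0.4 0.396 Mz -0.044 [ 0.  -1.2  1. ] [ 0.4912 -0.1791  0.1809]
0.48 0.476 Mz -0.109 [-0.3  0.7  1. ] [ 0.4912 -0.179   0.1809]
0.56 0.556 Mz -0.086 [1.  0.8 1.9] [ 0.4912 -0.1789  0.1809]
0.58 0.578 Mz 0.058 [1.5 0.4 2.5] [ 0.4912 -0.179   0.1809]
0.6 0.599 Mz 0.022 [1.1 1.9 2.4] [ 0.4912 -0.1789  0.1809]
0.62 0.619 Mz 0.058 [1.7 3.2 2.5] [ 0.4912 -0.1789  0.1809]
0.64 0.639 Mz 0.013 [2.1 3.5 2.2] [ 0.4912 -0.1789  0.1809]
0.66 0.66 Mz 0.088 [1.7 5.4 3.6] [ 0.4912 -0.1789  0.1809]
0.68 0.679 Mz -0.009 [1.5 4.6 3. ] [ 0.4912 -0.1789  0.1809]
0.7 0.699 Mz -0.024 [2.7 4.4 3.1] [ 0.4912 -0.1789  0.1809]
0.72 0.719 Mz 0.014 [1.9 5.5 2.6] [ 0.4912 -0.1789  0.1809]
0.74 0.739 Mz 0.022 [1.7 4.3 2.9] [ 0.4912 -0.1788  0.1809]
0.76 0.759 Mz 0.018 [1.8 4.1 3.4] [ 0.4912 -0.1788  0.1809]
0.78 0.779 Mz 0.034 [1.5 5.6 3.7] [ 0.4913 -0.1788  0.1809]
0.8 0.799 Mz 0.157 [2.9 5.7 2.7] [ 0.4913 -0.1788  0.1809]
0.82 0.819 Mz 0.484 [2.2 6.  3. ] [ 0.4913 -0.1788  0.1809]
[ 3.14094959e+00 -6.85879710e-05  2.70866527e+00] 0.011677167322037116 30.0583
```

The moment climbs sharply (0.02 → 0.16 → 0.48 N m) at 0.80–0.82 rad, as expected for 0.69 rad plus the spindle's play: the stop. Releasing, backing up, and checking by camera.

```bash
python3 - <<'E'
from h import *
s=r.get_state();p=s["tool_pos"].copy();ps=s["eef_rot"][2]
r.set_gripper(.04);s=r.get_state();print(s["gripper_width"],s["ft_force"],s["moment"])
print(r.move_straight([p[0],p[1],p[2]+.06],velocity=.06,until_force=6))
t=np.array([np.cos(ps),np.sin(ps)])
r.move_straight([*(p[:2]-t*.05),.36],velocity=.2);r.pause(.2)
c=r.camera("wrist");cv2.imwrite("pics/w3.png",c["image"]);w=cloud(c);np.save("pics/w3.npy",w)
near=np.hypot(w[...,0]-.491,w[...,1]+.179)
for lo,hi,rad in((.183,.192,.13),(.20,.235,.04),(.173,.182,.022)):
    m=(near<rad)&(w[...,2]>lo)&(w[...,2]<hi)
    if lo<.19 and rad>.1:m=cv2.morphologyEx(m.astype(np.uint8),cv2.MORPH_OPEN,np.ones((3,3)))>0
    P=w[m]
    if lo==.20:
        print("ztop",np.percentile(P[:,2],[50,90,98]));P=P[P[:,2]>np.percentile(P[:,2],90)-.004]
    print(lo,len(P),np.median(P[:,2]),cv2.minAreaRect((P[:,:2]*1000).astype(np.float32)))
cv2.imwrite("pics/w3c.png",cv2.resize(c["image"][50:220,170:360],None,fx=3,fy=3,interpolation=2))
print(r.get_state()["clock"])
E
```

```text
0.0400132645425016 [-0.30214774  0.02178329  0.77324001] [ 0.04480888 -0.08547295 -0.00674121]
False
0.183 7810 0.18682392211915766 ((491.33673095703125, -179.34613037109375), (140.3116912841797, 150.17880249023438), 72.71370697021484)
ztop [0.22188622 0.22297689 0.22361391]
0.2 521 0.22193295354157916 ((491.3280334472656, -179.29627990722656), (11.989372253417969, 29.9514217376709), 67.18962860107422)
0.173 707 0.1763519741542886 ((490.968994140625, -179.28927612304688), (42.88677978515625, 43.653560638427734), 66.83180236816406)
32.8917
```

View pics/w3c.png

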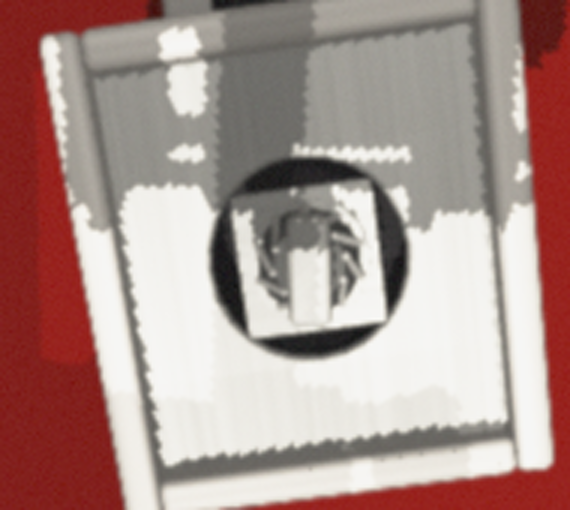

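The crop shows the cone seated, the hub square (310,260) parallel to the housing, and the grip top at 0.222 m, which is exactly home. The grip is 0.096 rad past the housing axis, i.e. the play taken up against the clockwise stop. Handing in.

```bash
python3 -c "
from plant import r
print(r.close_job())"
```

```text
the job is handed in; nothing more can be done
None
```

The cone is seated fully home in the hub, turned clockwise to the stop and released. I handed the job in after about 33 s of robot time, with wrist forces around 8 N at insertion and the bystanders untouched by the arm.

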